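# Lay out a stripped-down amplifier

## Robot

A 7-joint arm with a two-finger parallel gripper is mounted at the origin on a cart in front of the work surface, level with it; the furniture and walls round the work are solid. World frame = base frame: x ahead of the robot, y to its left, z up, the work surface at z = 0. Lengths are in m, angles in rad, forces in N, time in s.
With the tool pointing down it reaches from about 0.425 to 0.875 m from the base axis. Payload 8.4 kg.
Tool frame: the origin (TCP) lies between the finger pads; the fingertips stand 8 mm ahead of it and the grasp point (between the pads) lies 11 mm behind it; z points along the fingers, y is the line along which they close (so a half turn about z gives the same grasp; the last joint's range is limited). The gripper opens to 85 mm and grips with 20 to 120 N. Pads are 22 mm wide; open, the fingers measure 114 mm over their backs; the gripper's body (76 mm by 85 mm) begins 54 mm behind the grasp point. The pads swing forward as they close: fully open they stand 13 mm farther back than shut.
Start: joints at [1.105, 0.333, 0.04, 1.465, -0.013, 1.343, -0.059], TCP at [0.233, -0.607, 0.239] pointing down, gripper open.
Joint ranges: [-2.58, 2.58], [-0.38, 2.09], [-1.3, 1.39], [0.25, 2.4], [-1.5, 4.64], [0.08, 2.09], [-2.65, 2.65]. Speed limits (rad/s): [2.22, 2.22, 2.79, 2.79, 3.14, 3.14, 3.14].

## Interface

Orientations are given as a unit quaternion [x, y, z, w].
In Python, from station import read_state, optics, ticket, boxes_of, outline_of gives the robot as it stands.
- The arm moves only by the tool carry_out, never from a script. Its argument "targets" is a list that holds one entry, the list of rows, each a list of 4 numbers: the shift along the tool's x, y, z in m, then the turn about the tool's z in degrees. In form: [[[dx, dy, dz, spin], ...]]. A call has 1 to 12 rows; each row is the pose to reach, as a shift and turn from the pose commanded when the call began, along the tool's axes at that moment; what a row does not reach only later rows make up. A row lasts 1/8 s, in which the tool goes at most 62.5 mm and 10.7 degrees, less where a joint would pass 70% of its speed; a pose out of reach is approached as far as the arm can. A call with a gripper value outside its range is refused whole. "gripper" is the opening, from 0 (shut) to 1 (fully open), set as the call begins (left out, the last holds). The fingers move at their own pace and stop on an object; "force" is the grip in N (left out, the last holds). Time passes only in rows, so rows that repeat a pose let the fingers close. It gives the time, the measured TCP pose, the force, the opening and the grip force at its end, in the units of the state.
- read_state(): the state, without advancing time (a new reading comes with each control period).
- optics.camera(name): name is "side" or "top"; returns a dict with "pixels" (400x640x3 uint8, red, green, blue), "intrinsics" (3x3 intrinsics, pixels), "extrinsics" (4x4, takes a point from world to camera coordinates). Camera axes: x right, y down, z forward; pixel columns grow to the right and rows downward; lengths in m; the calibration is good to about 2 mm. A picture is of the moment at which its call begins. There is no depth.
- ticket.sign_off(): hands the job in; it is judged then, once.
Trained networks look in a picture, given as the dict that the camera call returned (one of the last four; its "shot" number tells which), for a name from the list of things; names that differ only in an ending like _2 or _b are one class to them, and where a whole thing is asked for, a point or a joint stands for the part that bears it (a point fixed in the world has none). Each returns a list of dicts, best first, with "conf" (0 to 1); they miss things now and then, are a little off and sometimes report something else, mostly with a low value. They report only what shows in the picture. A call takes as long as a camera call.
- boxes_of(label, picture): "box" ([left, top, width, height] in pixels, round what is visible of it).
- outline_of(label, picture): "pixels" (400x640 bool, what is visible of it) and "box" ([left, top, width, height] in pixels, round what is visible of it).
The state is a dict: "t": time; "joint_pos": joint angles; "joint_velocities": joint speeds; "joint_torque": joint torques, N m; "tcp_pos": TCP position; "orientation": TCP orientation; "force": force on the tool from outside, world axes, zero at the start; "torque": the same for the moment, N m; "opening": opening from 0.0 (shut) to 1.0 (fully open); "grip_force": force on a finger pad.
Only numpy, scipy, OpenCV 4.12 (cv2) and the standard library are available. Lean on these libraries where they do the work, as an engineer would, in place of code of your own. Each camera call takes 0.05 s, during which the arm holds its last target. There are 200 camera calls.

## Task

The amplifier on the bench has been unscrewed but is still piled up: its screw bin on top, then the finned cooler, the amplifier block and the base plate. Take the pile apart and lay it out for cleaning: hook the lip of the screw bin over the free length of the rail and let it swing down to hang flat there, like the bin already hanging, and seat the cooler, the amplifier block and the base plate each down between the corner guides of the black nest made for its size. Do not tip the bin far over on the way, or the screws spill.

Things in the scene. Friction and masses are not known exactly. Their poses are not given: they have to be found in the camera images.
- screw_bin: Grey open bin with screws, 0.09 kg, top of the pile. Origin: centre of underside. x -26 to 26 mm, 44 wide (y), 36 high; the front (-x, to x = -14) is 20 high. Grip across the sides near x = 2. Lip at the back (+x): underside at z = 33, slot 7 mm wide behind the back wall, then a tab down, straight to z = 27, flaring to a 15 mm slot at its end (x = 44, z = 15); 30 wide.
- cooler: Finned cooler of dark metal, second in the pile: 84 x 48 x 26 mm (x, y, z), fins on top along x; grip across its 48 mm. Origin: centre of underside. 0.16 kg.
- amp_block: Milled amplifier block of plain grey metal, third in the pile: 104 x 52 x 24 mm (x, y, z), a small brass coaxial socket in the middle of each end, reaching to 63 mm from the centre. Origin: centre of underside. 0.26 kg.
- base_plate: Flat aluminium plate, a screw hole near each corner, bottom of the pile: 140 x 56 x 14 mm (x, y, z). Origin: centre of underside. 0.29 kg.
- bin_rail: Fixed rail stand, front -x. Origin: on the bench below the rail. Rail: steel strip, x -2 to 2 mm, y -105 to 105, top edge z = 100. Backstop bar under it: face at x = -5, z 60 to 74. A like bin hangs, fixed, at y 48 to 92; free length y -100 to 30, middle -35. A bin hanging flat has its origin at x = -31, z = 67, its axes along the rail's. Posts end below z = 100; two 4 mm feet.
- nest_long: Fixed black nest for the base plate, 170 x 82 mm, the longest. Origin: centre of underside, on the bench; the part lies long side along x, either way round. Seat 6 mm above the bench; L-shaped flared corner guides stand 11 mm over it: 3 mm play all round at the seat, 6 mm at the top. Mid-sides open for the fingers.
- nest_middle: Fixed black nest for the amplifier block, 134 x 78 mm, made like nest_long: same origin, axes, 6 mm seat, guides and play.
- nest_short: Fixed black nest for the cooler, 114 x 74 mm, the shortest, made like nest_long: same origin, axes, 6 mm seat, guides and play.

How it is judged:
By the outcome, as a careful person would: the job done as asked, in the order asked, and still so for the second after the job is handed in, with the robot touching nothing.
It also fails if it takes over 96 s, if anything falls off the work surface, if the arm or the gripper's body presses on something with over 40 N, if the wrist force passes 120 N, or if a joint passes its speed limit or range.

## Working session

There is one attempt and no reset: what is moved stays moved. The work goes in short steps, Python scripts to look and compute and a tool call to move; the robot and the scene stay as the last step left them, time stands still between calls to the robot, and variables do not carry over. Pictures are saved under pics/ and viewed, at most 15 in all, crops included, and the job is handed in when it is done.

Besides the shell and the picture viewer there is one more tool, called after "Request:" as a command line: name --argument value ..., lists and objects as JSON in quotes. carry_out: Moves the arm, as the interface text tells. Its arguments: {"type":"object","properties":{"targets":{"type":"array"},"gripper":{"type":"number"},"force":{"type":"number"}},"required":["targets"]}

```bash
mkdir -p pics; ls; cat > h.py <<'E'
import numpy as np, cv2
from scipy.optimize import least_squares
from station import read_state, optics, ticket, boxes_of, outline_of
def shot(name, save=None):
    p=optics.camera(name)
    if save: cv2.imwrite('pics/'+save, cv2.cvtColor(np.asarray(p['pixels']),cv2.COLOR_RGB2BGR))
    return p
def proj(p,X):
    X=np.atleast_2d(X); E=np.array(p['extrinsics']); K=np.array(p['intrinsics'])
    c=X@E[:3,:3].T+E[:3,3]; u=c@K.T; return u[:,:2]/u[:,2:]
def unproj(p,uv,z):
    E=np.array(p['extrinsics']); K=np.array(p['intrinsics']); uv=np.atleast_2d(uv)
    d=np.c_[uv,np.ones(len(uv))]@np.linalg.inv(K).T@E[:3,:3]; o=-E[:3,:3].T@E[:3,3]
    return o+d*((z-o[2])/d[:,2])[:,None]
E
python3 - <<'E'
from h import *
import pickle
s=read_state(); print({k:np.round(v,3) for k,v in s.items()})
names="screw_bin cooler amp_block base_plate bin_rail nest_long nest_middle nest_short".split()
for c in("top","side"):
    p=shot(c,c+'0.png'); pickle.dump(p,open(c+'0.pkl','wb'))
    E=np.array(p['extrinsics']); print(c,np.round(-E[:3,:3].T@E[:3,3],3)); print(np.round(E,3).tolist(), np.array(p['intrinsics']).tolist())
    for n in names:
        for o in outline_of(n,p)[:2]:
            m=np.array(o['pixels']).astype(np.uint8); 
            if m.sum()<5: continue
            r=cv2.minAreaRect(cv2.findNonZero(m)); print(n,round(o['conf'],2),np.round(o['box']),m.sum(),np.round(r[0],1),np.round(r[1],1),round(r[2],1))
E
```

```text
pics
{'t': np.float64(0.0), 'joint_pos': array([ 1.105,  0.334,  0.04 ,  1.466, -0.013,  1.343, -0.059]), 'joint_velocities': array([ 0.002,  0.001,  0.001, -0.001, -0.001,  0.002, -0.   ]), 'joint_torque': array([ 0.0000e+00, -6.5855e+01,  1.3660e+00, -4.0557e+01,  1.7000e-02,
        1.3000e-02, -0.0000e+00]), 'tcp_pos': array([ 0.233, -0.606,  0.238]), 'orientation': array([ 0.983,  0.182, -0.   , -0.001]), 'force': array([ 0.049, -0.485,  0.199]), 'torque': array([-0.004,  0.031, -0.072]), 'grip_force': np.float64(0.0), 'opening': np.float64(0.997)}
top [ 0.487 -0.028  1.106]
[[-0.027, -0.999, -0.018, 0.005], [-0.997, 0.028, -0.079, 0.572], [0.079, 0.015, -0.997, 1.065], [0.0, 0.0, 0.0, 1.0]] [[457.8847839017503, 0.0, 322.63989814555555], [0.0, 457.8847839017503, 200.63295667285067], [0.0, 0.0, 1.0]]
screw_bin 0.6 [190. 236.  22.  35.] 670 [201.5 252.5] [31. 23.] 90.0
cooler 0.82 [194. 236.  24.  38.] 292 [205.2 252.6] [37.  23.5] 88.2
amp_block 0.88 [195. 227.  27.  53.] 427 [209. 252.] [54. 24.] 90.0
base_plate 0.17 [434. 219.  33.  48.] 1543 [450.  241.1] [33.1 48.4] 1.7
bin_r
[... 474 characters left out ...]
 [0.0, 510.58123065169, 194.5475144513086], [0.0, 0.0, 1.0]]
screw_bin 0.55 [333. 260.  28.  28.] 634 [348.2 273.8] [30.6 24.2] 9.5
cooler 0.73 [328. 276.  38.  22.] 411 [347.4 285.3] [37.  19.1] 3.9
cooler 0.59 [366. 162.  36.  18.] 436 [383.1 173.1] [35.5 14.8] 9.1
base_plate 0.57 [321. 288.  55.  21.] 294 [347.8 299.6] [60.  19.3] 2.2
bin_rail 0.57 [266. 185.  48.  68.] 1329 [288.3 219.7] [39.3 70.9] 21.5
bin_rail 0.35 [335. 261.  29.  26.] 606 [348.3 274.4] [29.4 24.1] 11.3
nest_long 0.89 [339. 241.  63.  25.] 1305 [370.5 252.5] [23. 63.] 90.0
nest_middle 0.65 [347. 195.  49.  25.] 749 [371.3 208.5] [46.9 18.7] 10.3
nest_short 0.83 [365. 164.  36.  17.] 434 [383.  173.3] [35.2 14.5] 10.9
```

```bash
python3 - <<'E'
import cv2
a=cv2.imread('pics/top0.png')[110:310,170:490]; cv2.imwrite('pics/tc.png',cv2.resize(a,(800,500),interpolation=cv2.INTER_CUBIC))
a=cv2.imread('pics/side0.png')[150:320,240:420]; cv2.imwrite('pics/sc.png',cv2.resize(a,(630,595),interpolation=cv2.INTER_CUBIC))
E
```

```text
(no output)
```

View pics/tc.png

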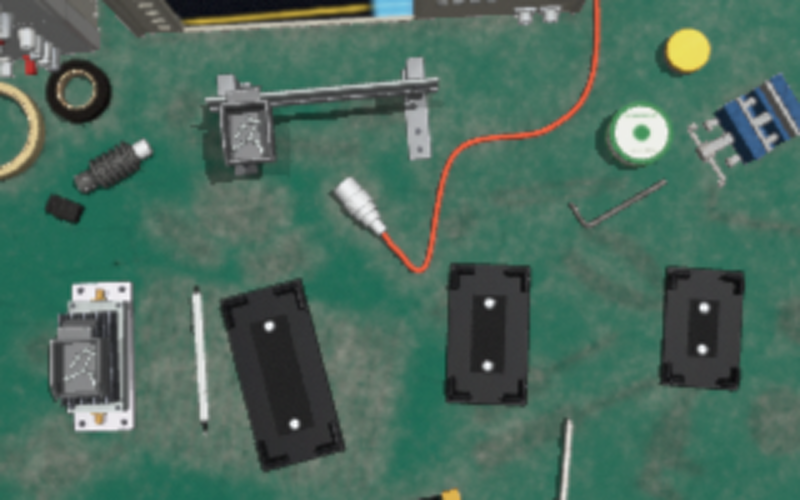

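View pics/sc.png

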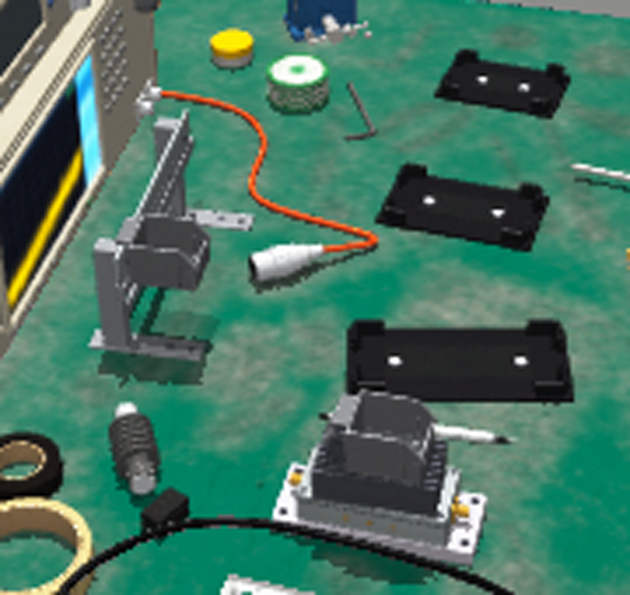

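```bash
cat >> h.py <<'E'
from scipy.optimize import minimize
from itertools import product
S=4
def box(x0,x1,y0,y1,z0,z1): return np.array(list(product((x0,x1),(y0,y1),(z0,z1))),float)/1000
def cbox(l,w,h,z0=0): return box(-l/2,l/2,-w/2,w/2,z0,h)
def nest(l,w):
    P=[cbox(l,w,6)]
    for sx in(-1,1):
        for sy in(-1,1):
            for a,b in((22,7),(7,22)): P.append(box(*sorted((sx*l/2,sx*(l/2-a))),*sorted((sy*w/2,sy*(w/2-b))),0,17))
    return P
BIN=[box(-26,-14,-22,22,0,20),box(-14,26,-22,22,0,36),box(26,36,-15,15,33,36),box(33,36,-15,15,27,36),
     np.array([[x,y,z] for y in(-15,15) for x,z in((33,27),(36,27),(41,15),(44,15))])/1000]
RAIL=[box(-2,2,-105,105,90,100)]
PARTS=dict(screw_bin=BIN,cooler=[cbox(84,48,26)],amp_block=[cbox(104,52,24),box(-63,63,-4,4,8,16)],base_plate=[cbox(140,56,14)],
  nest_long=nest(170,82),nest_middle=nest(134,78),nest_short=nest(114,74),bin_rail=RAIL)
def T(q,X,z0):
    c,s=np.cos(q[2]),np.sin(q[2]); return np.c_[q[0]+c*X[:,0]-s*X[:,1],q[1]+s*X[:,0]+c*X[:,1],X[:,2]+z0]
def sil(p,parts,q,z0):
    m=np.zeros((400*S,640*S),np.uint8)
    for X in parts:
        uv=((proj(p,T(q,X,z0))+.5)*S*16).astype(np.float32)
        cv2.fillConvexPoly(m,cv2.convexHull(uv).round().astype(np.int32),1,shift=4)
    return m
def fit(name,views,q0,z0=0):
    """views: list of (picture, mask or list of masks, list of occluder silhouettes); q=(x,y,yaw)"""
    V=[(p,cv2.resize(np.asarray(m).astype(np.uint8),None,fx=S,fy=S,interpolation=cv2.INTER_NEAREST),occ) for p,m,occ in views]
    def cost(d):
        q=np.array(q0)+np.array(d)*[.01,.01,.1]; c=0
        for p,m,occ in V:
            s=sil(p,PARTS[name],q,z0)
            for o in occ: s=s&(1-o)
            c+=1-(s&m).sum()/max(1,(s|m).sum())
        return c/len(V)
    b=min((minimize(cost,d,method='Nelder-Mead',options=dict(initial_simplex=np.array(d)+np.array([[0,0,0],[1,0,0],[0,1,0],[0,0,1]]),xatol=.01,fatol=1e-4)) for d in([-.3,-.3,-.3],[.3,-.3,.4])),key=lambda r:r.fun)
    q=np.array(q0)+b.x*[.01,.01,.1]; return q,b.fun
def guess(p,m,z): 
    y,x=np.nonzero(m); return unproj(p,[[(x.min()+x.max())/2,(y.min()+y.max())/2]],z)[0][:2]
def goto(x,y,z,yaw):
    """tool-frame shift and spin to reach world TCP pos with tool x axis at yaw (mod pi)"""
    from scipy.spatial.transform import Rotation as R
    s=read_state(); r=R.from_quat(s['orientation']); M=r.as_matrix(); d=M.T@(np.array([x,y,z])-s['tcp_pos'])
    cur=np.arctan2(M[1,0],M[0,0]); k=(yaw-cur+np.pi/2)%np.pi-np.pi/2
    return np.round(np.r_[d*1000,-np.degrees(k)],1), 'tilt',np.round(M[:,2],3),'j7',round(s['joint_pos'][6],2)
E
python3 - <<'E'
from h import *
import pickle
t,s=shot('top'),shot('side')
pickle.dump((t,s),open('p0.pkl','wb'))
for n,z,y in(('nest_long',0,.23),('nest_middle',0,0),('nest_short',0,0),('screw_bin',.064,0)):
    a,b=outline_of(n,t)[0]['pixels'],outline_of(n,s)[0]['pixels']
    q0=[*guess(t,a,z+.01),y]
    for V in([(t,a,[]),(s,b,[])],[(t,a,[])],[(s,b,[])]):
        q,c=fit(n,V,q0,z); print(n,np.round(q[:2]*1000,1),round(np.degrees(q[2]),1),round(c,3))
# rail ends
f=lambda x,y:(170+x/2.5-.5,110+y/2.5-.5); g=lambda x,y:(240+x/3.5-.5,150+y/3.5-.5)
print(unproj(t,[f(205,101),f(438,84)],.1))
m=outline_of('bin_rail',s)
print(g(185,118))
E
```

```text
nest_long [436.7  90.2] 13.7 0.09
nest_long [436.6  90.1] 13.5 0.035
nest_long [437.4  88.7] 12.8 0.143
nest_middle [ 469.3 -108.5] -4.2 0.103
nest_middle [ 469.1 -108.3] -4.5 0.043
nest_middle [ 468.4 -111.1] -2.3 0.154
nest_short [ 470.1 -312.1] -4.7 0.098
nest_short [ 469.8 -312.4] -5.6 0.068
nest_short [ 471.8 -312.6] -3.1 0.116
screw_bin [450.7 262.4] -0.6 0.079
screw_bin [450.6 261.9] -0.5 0.051
screw_bin [451.9 264.1] 0.9 0.074
[[ 0.68426494  0.14322754  0.1       ]
 [ 0.69322195 -0.06487266  0.1       ]]
(292.35714285714283, 183.21428571428572)
```

```bash
python3 - <<'E'
from h import *
import pickle
t,s=pickle.load(open('p0.pkl','rb'))
A=cv2.cvtColor(np.asarray(t['pixels']),cv2.COLOR_RGB2BGR); B=cv2.cvtColor(np.asarray(s['pixels']),cv2.COLOR_RGB2BGR)
a=cv2.resize(A[128:178,248:350],None,fx=7,fy=7,interpolation=cv2.INTER_NEAREST)
b=cv2.resize(B[178:238,262:318],None,fx=7,fy=7,interpolation=cv2.INTER_NEAREST)
q=np.array([.6887,.0392,np.radians(2.5)])
E=np.array([[x,y,.1] for y in(-.105,.105) for x in(-.002,.002)])
E=np.r_[E,[[0,y,.1] for y in(-.1,.03)]]
W=T(q,E,0)
for im,p,o in((a,t,(248,128)),(b,s,(262,178))):
    for u in proj(p,W): cv2.circle(im,tuple(((u-o+.5)*7).round().astype(int).tolist()),2,(0,0,255),-1)
cv2.imwrite('pics/rail1.png',np.vstack([a,np.pad(b,((0,0),(0,a.shape[1]-b.shape[1]),(0,0)))])[:, :])
print(a.shape,b.shape)
g=cv2.cvtColor(A,cv2.COLOR_BGR2GRAY)
for c in(290,300,310,320,330): print(c,g[138:156,c])
E
```

```text
(350, 714, 3) (420, 392, 3)
290 [ 98  94  93  92  90  90  92 117 179 110  68  83 123  85  83  84  83  53]
300 [101 100 100  99  99  98 115 176 111  69  74  94  71  87  94  91  81  55]
310 [104 103 101  95  92 101 171 118  71  79 119  81  90  96  96  84  57  54]
320 [ 96  96  97  94 106 164 127  79  69  77  60  63  70  73  62  50  49  63]
330 [ 93  99 103 113 165 142  86  68  76  61  60  63  65  59  55  55  69  99]
```

```bash
python3 - <<'E'
import cv2
a=cv2.imread('pics/rail1.png'); cv2.imwrite('pics/rail1b.png',cv2.resize(a,None,fx=.77,fy=.77,interpolation=cv2.INTER_AREA)); 
E
```

```text
(no output)
```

View pics/rail1b.png

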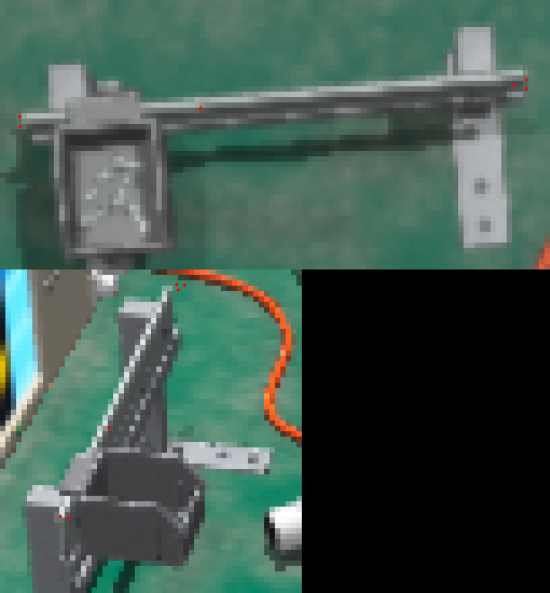

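```bash
python3 - <<'E'
from h import *
import pickle
t,s=pickle.load(open('p0.pkl','rb'))
W=unproj(t,[(290,146.05),(300,145.15),(310,144.28),(320,143.4),(330,142.5)],.1); print(W)
d=np.polyfit(W[:,1],W[:,0],1); print('top yaw',np.degrees(np.arctan(-d[0])), np.polyval(d,[.14,.04,-.0]))
g=cv2.cvtColor(np.asarray(s['pixels']),cv2.COLOR_RGB2GRAY)
for r in range(184,212,4): print(r,g[r,276:298])
print(proj(s,np.c_[np.polyval(d,[-.06,0,.05]),[-.06,0,.05],[.1]*3]))
# hanging bin outline
for nm,p in(('t',t),('s',s)):
    for o in outline_of('screw_bin',p): print(nm,o['conf'],o['box'])
pts=[]
E
```

```text
[[ 0.69031848  0.0570895   0.1       ]
 [ 0.6916636   0.03474457  0.1       ]
 [ 0.69294043  0.01241172  0.1       ]
 [ 0.6942392  -0.00991113  0.1       ]
 [ 0.69558246 -0.03222474  0.1       ]]
top yaw 3.358585562056074 [0.68546184 0.6913304  0.69367782]
184 [100 101 100 116 120 117 112 106 117 194 197 198 200 199 197 191 114  77
 110 114 115 112]
188 [100 103 126 123 117 118 122 127  93  89  89  86  85 190 138  79  75  74
 125 121 120 118]
192 [138 143 138 131 128 126 123 120  94  89  89 176 157  82  74  73  76 110
  68  93 108 114]
196 [130 132 127 123 120 119 122 121  96 171 161  84  75  89  75 169  76  71
 107 107 108 108]
200 [118 122 122 121 117 116 109 148 209  92  74  75  56  84  68  63  82 102
 102 104 108 114]
204 [111 109 110 114 116 133 217  93  75  74  76 102  72  64  85  76  66 119
 122 125 120 117]
208 [113 107 103 114 226  97  74  76  76  78  97  67  83  87  88  88  67 110
 120  99 100 106]
[[293.05372194 181.14546485]
 [287.64247864 192.52019386]
 [282.84674159 202.60109511]]
t 0.66 [191.4, 236.6, 21.0, 33.2]
s 0.89 [332.5, 259.0, 27.8, 26.8]
```

```bash
python3 - <<'E'
from h import *
print(goto(.5,-.2,.24,np.radians(-.5)),goto(.4527,.262,.2,np.radians(-.5)))
E
```

```text
(array([ 395. , -284. ,   -0.7,   21.5]), 'tilt', array([ 0.,  0., -1.]), 'j7', np.float64(-0.06)) (array([ 516.6, -732.2,   39.3,   21.5]), 'tilt', array([ 0.,  0., -1.]), 'j7', np.float64(-0.06))
```

Request:
carry_out --targets '[[[395, -284, 0, 21.5], [395, -284, 0, 21.5]]]'

```text
t: 1.8
tcp_pos: [0.3008, -0.5034, 0.2391]
orientation: [1.0, -0.004, 0.0, -0.0]
force: [1.7, 0.3, 0.2]
opening: 1.001
grip_force: 0.0
```

Request:
carry_out --targets '[[[0.2, 0.303, 0, 0], [0.2, 0.303, 0, 0], [0.2, 0.303, 0, 0], [0.2, 0.303, 0, 0], [0.2, 0.303, 0, 0], [0.2, 0.303, 0, 0], [0.153, -0.765, 0.04, 0], [0.153, -0.765, 0.04, 0], [0.153, -0.765, 0.04, 0]]]'

```text
t: 2.92
tcp_pos: [0.4615, -0.6125, 0.2325]
orientation: [1.0, 0.0, -0.0, -0.0]
force: [1.6, -0.0, 1.3]
opening: 1.002
grip_force: 0.0
```

```bash
python3 - <<'E'
from h import *
print(goto(.4527,.262,.2,np.radians(-.5)))
E
```

```text
(array([-8.400e+00, -8.745e+02,  3.250e+01,  5.000e-01]), 'tilt', array([-0.001,  0.   , -1.   ]), 'j7', np.float64(-0.6))
```

Request:
carry_out --targets '[[[0.0, -0.06, 0, 0], [0, -0.12, 0, 0], [0, -0.18, 0, 0], [0, -0.24, 0, 0], [0, -0.3, 0, 0], [0, -0.36, 0, 0], [0, -0.42, 0, 0], [0, -0.48, 0, 0], [0, -0.54, 0, 0], [0, -0.6, 0, 0], [0, -0.66, 0.01, 0], [0, -0.72, 0.02, 0]]]'

```text
t: 4.42
tcp_pos: [0.4613, 0.1079, 0.2141]
orientation: [1.0, -0.0, 0.001, -0.0]
force: [0.8, -0.2, 0.1]
opening: 0.996
grip_force: 0.0
```

```bash
python3 - <<'E'
from h import *
print(goto(.4527,.262,.075,np.radians(-.5)))
E
```

```text
(array([  -8.8, -154. ,  139.2,    0.5]), 'tilt', array([ 0.001,  0.   , -1.   ]), 'j7', np.float64(-1.89))
```

Request:
carry_out --targets '[[[-0.004, -0.06, 0, 0.5], [-0.0088, -0.12, 0.01, 0.5], [-0.0088, -0.154, 0.02, 0.5], [-0.0088, -0.154, 0.06, 0.5], [-0.0088, -0.154, 0.09, 0.5], [-0.0088, -0.154, 0.105, 0.5], [-0.0088, -0.154, 0.105, 0.5]]]'

```text
t: 5.3
tcp_pos: [0.4523, 0.2597, 0.1084]
orientation: [1.0, -0.004, -0.001, 0.0]
force: [-0.5, -0.4, 0.4]
opening: 1.0
grip_force: 0.0
```

```bash
python3 - <<'E'
from h import *
print(goto(.4527,.262,.075,np.radians(-.5)))
for c in('top','side'):
    p=shot(c); A=cv2.cvtColor(np.asarray(p['pixels']),cv2.COLOR_RGB2BGR)
    u=proj(p,[.452,.262,.09])[0].astype(int); a=A[u[1]-40:u[1]+40,u[0]-50:u[0]+50]; cv2.imwrite(f'pics/g_{c}.png',a)
cv2.imwrite('pics/g.png',cv2.resize(np.hstack([cv2.imread('pics/g_top.png'),cv2.imread('pics/g_side.png')]),None,fx=4,fy=4,interpolation=cv2.INTER_CUBIC))
E
```

```text
(array([ 0.4, -2.3, 33.4, -0. ]), 'tilt', array([-0.001, -0.001, -1.   ]), 'j7', np.float64(-2.25))
```

View pics/g.png

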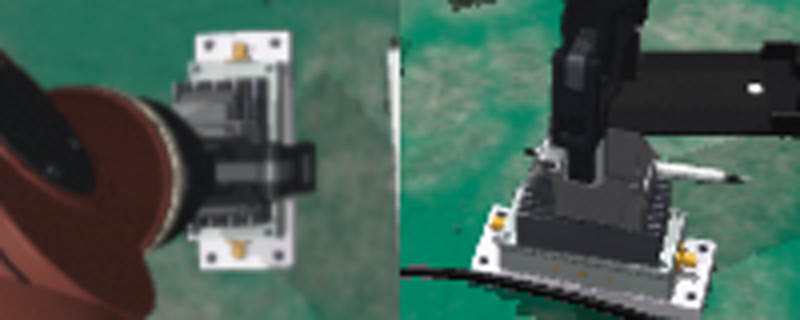

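Request:
carry_out --targets '[[[0.0004, -0.0023, 0.015, 0], [0.0004, -0.0023, 0.03, 0], [0.0004, -0.0023, 0.033, 0], [0.0004, -0.0023, 0.033, 0]]]'

```text
t: 5.9
tcp_pos: [0.4528, 0.2622, 0.0755]
orientation: [1.0, -0.004, -0.0, 0.0]
force: [0.3, -0.2, 0.6]
opening: 1.0
grip_force: 0.0
```

Request:
carry_out --targets '[[[0, 0, 0, 0], [0, 0, 0, 0], [0, 0, 0, 0], [0, 0, 0, 0], [0, 0, 0, 0], [0, 0, 0, 0]]]' --gripper 0.0 --force 30

```text
t: 6.65
tcp_pos: [0.4534, 0.2626, 0.0763]
orientation: [1.0, -0.004, 0.0, -0.0]
force: [-0.2, 0.3, 5.3]
opening: 0.513
grip_force: 32.1
```

Request:
carry_out --targets '[[[0, 0, -0.015, 0], [0, 0, -0.04, 0], [0, 0, -0.07, 0], [0, 0, -0.1, 0], [0, 0, -0.11, 0], [0, 0, -0.11, 0]]]'

```text
t: 7.4
tcp_pos: [0.4531, 0.2623, 0.1861]
orientation: [1.0, -0.004, 0.0, -0.0]
force: [-0.1, -0.4, -1.3]
opening: 0.514
grip_force: 31.5
```

```bash
python3 - <<'E'
from h import *
print(goto(.6646,.0025,.19,np.radians(3.4)))
E
```

```text
(array([213.8, 257.9,  -3.9,  -3.9]), 'tilt', array([ 0.001,  0.   , -1.   ]), 'j7', np.float64(-2.23))
```

Request:
carry_out --targets '[[[0.016, 0.02, -0.004, 0], [0.045, 0.054, -0.004, -1], [0.078, 0.094, -0.004, -2], [0.111, 0.134, -0.004, -3], [0.144, 0.174, -0.004, -3.9], [0.177, 0.214, -0.004, -3.9], [0.201, 0.242, -0.004, -3.9], [0.2138, 0.2579, -0.004, -3.9], [0.2138, 0.2579, -0.004, -3.9], [0.2138, 0.2579, -0.004, -3.9]]]'

```text
t: 8.65
tcp_pos: [0.6638, 0.0045, 0.1894]
orientation: [1.0, 0.031, -0.0, -0.001]
force: [0.0, 0.6, -0.3]
opening: 0.513
grip_force: 31.5
```

```bash
python3 - <<'E'
from h import *
print(goto(.6646,.0025,.19,np.radians(3.4)))
im=[]
for c in('top','side'):
    p=shot(c); A=cv2.cvtColor(np.asarray(p['pixels']),cv2.COLOR_RGB2BGR).copy()
    u=proj(p,[.665,.0,.16])[0].astype(int)
    for o in outline_of('screw_bin',p)[:2]: print(c,o['conf'],o['box'])
    im.append(cv2.resize(A[u[1]-45:u[1]+45,u[0]-40:u[0]+40],None,fx=5,fy=5,interpolation=cv2.INTER_CUBIC))
cv2.imwrite('pics/r2.png',np.hstack(im))
E
```

```text
(array([ 0.7,  2.1, -0.6,  0.1]), 'tilt', array([-0.001,  0.001, -1.   ]), 'j7', np.float64(-1.62))
side 0.62 [281.0, 155.4, 25.6, 16.6]
```

View pics/r2.png

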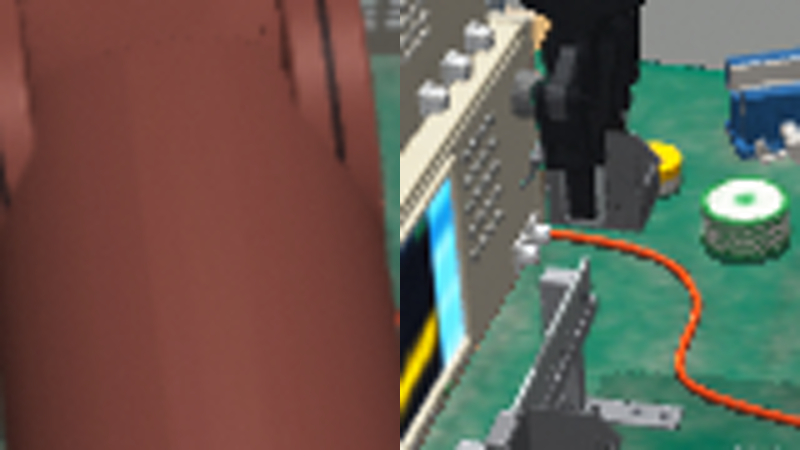

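```bash
python3 - <<'E'
from h import *
s=read_state(); tp=s['tcp_pos']; th=np.radians(3.5)
p=shot('side'); u0=proj(p,[.665,.0,.16])[0].astype(int)-[40,45]
A=cv2.cvtColor(np.asarray(p['pixels']),cv2.COLOR_RGB2BGR)
im=cv2.resize(A[u0[1]+5:u0[1]+55,u0[0]+15:u0[0]+65],None,fx=11,fy=11,interpolation=cv2.INTER_CUBIC)
gz=.0755-.064
pts=np.array([[-26,22,0],[-26,-22,0],[-26,-22,20],[-26,22,20],[-14,22,20],[-14,22,36],[26,22,36],[26,22,0],[44,15,15],[36,15,36]])/1000
q=[tp[0]-.002,tp[1],th]
for v in proj(p,T(q,pts,tp[2]-gz)):
    w=((v-u0-[15,5]+.5)*11).round().astype(int); cv2.circle(im,tuple(w.tolist()),3,(0,0,255),-1)
cv2.imwrite('pics/r3.png',im)
E
```

```text
(no output)
```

View pics/r3.png

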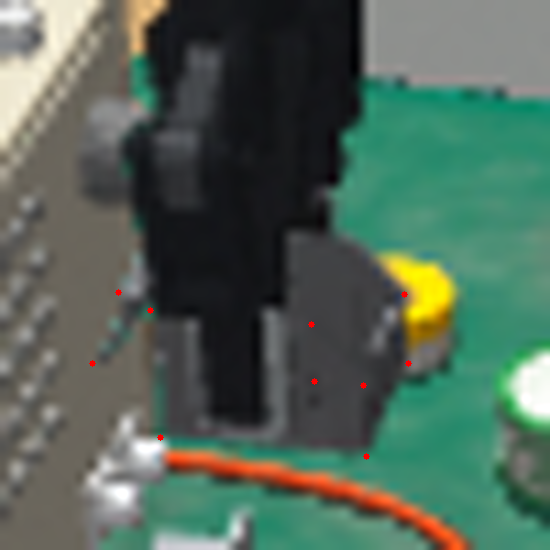

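Request:
carry_out --targets '[[[-0.001, 0.002, 0.02, 0], [-0.001, 0.002, 0.05, 0], [-0.001, 0.002, 0.075, 0], [-0.001, 0.002, 0.085, 0], [-0.001, 0.002, 0.09, 0], [-0.001, 0.002, 0.095, 0], [-0.001, 0.002, 0.099, 0], [-0.001, 0.002, 0.099, 0]]]'

```text
t: 9.9
tcp_pos: [0.6637, 0.0005, 0.0909]
orientation: [1.0, 0.03, 0.0, -0.0]
force: [-0.5, 0.9, -0.8]
opening: 0.514
grip_force: 31.5
```

```bash
python3 - <<'E'
from h import *
s=read_state(); tp=s['tcp_pos']; th=np.radians(3.5)
print(goto(.6646,.0025,.0785,np.radians(3.4)))
p=shot('side'); u0=proj(p,[.67,.0,.1])[0].astype(int)-[25,25]
A=cv2.cvtColor(np.asarray(p['pixels']),cv2.COLOR_RGB2BGR)
im=cv2.resize(A[u0[1]:u0[1]+50,u0[0]:u0[0]+50],None,fx=11,fy=11,interpolation=cv2.INTER_CUBIC)
cv2.imwrite('pics/r4.png',im)
E
```

```text
(array([ 1. , -1.9, 12.4, -0. ]), 'tilt', array([ 0.,  0., -1.]), 'j7', np.float64(-1.62))
```

View pics/r4.png

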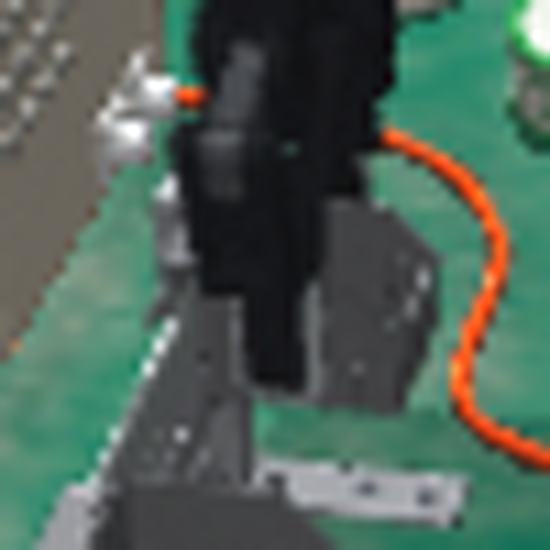

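Request:
carry_out --targets '[[[0.0002, 0, 0.003, 0], [0.0004, 0, 0.006, 0], [0.0005, 0, 0.008, 0], [0.0005, 0, 0.009, 0], [0.0005, 0, 0.009, 0]]]'

```text
t: 10.58
tcp_pos: [0.666, 0.0007, 0.0843]
orientation: [1.0, 0.03, 0.002, -0.0]
force: [-0.5, -0.0, 12.5]
opening: 0.513
grip_force: 33.2
```

Request:
carry_out --targets '[[[0.0015, 0, -0.003, 0], [0.0025, 0, -0.003, 0], [0.0025, 0, -0.003, 0], [0.0025, 0, -0.001, 0], [0.0025, 0, 0.0005, 0], [0.0025, 0, 0.0005, 0]]]'

```text
t: 11.32
tcp_pos: [0.666, 0.0006, 0.0813]
orientation: [1.0, 0.03, -0.001, 0.0]
force: [-4.8, -0.0, 4.9]
opening: 0.51
grip_force: 32.6
```

Request:
carry_out --targets '[[[-0.0005, 0, 0.001, 0], [-0.0006, 0, 0.002, 0], [-0.0006, 0, 0.003, 0], [-0.0006, 0, 0.004, 0], [-0.0006, 0, 0.004, 0]]]'

```text
t: 11.95
tcp_pos: [0.666, 0.0006, 0.0793]
orientation: [1.0, 0.03, 0.0, 0.0]
force: [-9.1, -0.6, 19.1]
opening: 0.509
grip_force: 34.1
```

```bash
python3 - <<'E'
from h import *
tp=read_state()['tcp_pos']
p=shot('side'); u0=proj(p,[.67,.04,.1])[0].astype(int)-[28,25]
A=cv2.cvtColor(np.asarray(p['pixels']),cv2.COLOR_RGB2BGR)
im=cv2.resize(A[u0[1]:u0[1]+55,u0[0]:u0[0]+56],None,fx=10,fy=10,interpolation=cv2.INTER_CUBIC)
pts=np.array([[-26,22,0],[-26,-22,0],[-26,-22,20],[-26,22,20],[-14,22,36],[44,15,15],[36,15,36]])/1000
r=np.array([.6915+.001,.0392]);th=np.radians(3.4); c,s=np.cos(th),np.sin(th)
for y,col in((70,(0,255,255)),(-37,(0,0,255))):
    o=r+np.array([c*-31-s*y,s*-31+c*y])/1000; print(o)
    for v in proj(p,T([*o,th],pts,.067)):
        w=((v-u0+.5)*10).round().astype(int); cv2.circle(im,tuple(w.tolist()),3,col,-1)
cv2.imwrite('pics/r5.png',im)
E
```

```text
[0.65740312 0.10723829]
[6.63748901e-01 4.26628786e-04]
```

View pics/r5.png

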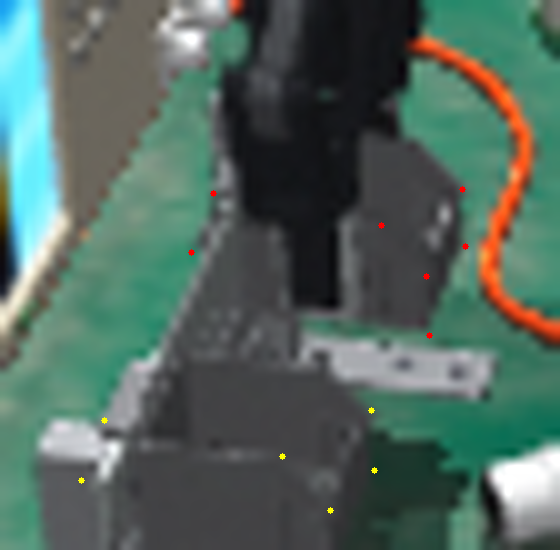

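Request:
carry_out --targets '[[[-0.0008, 0, -0.0015, 0], [-0.0008, 0, -0.0015, 0]]]'

```text
t: 12.25
tcp_pos: [0.666, 0.0006, 0.0794]
orientation: [1.0, 0.03, 0.001, -0.0]
force: [2.1, 0.7, 5.4]
opening: 0.508
grip_force: 32.5
```

Request:
carry_out --targets '[[[0, 0, 0, 0], [0, 0, 0, 0], [0, 0, 0, 0], [0, 0, -0.005, 0], [0, 0, -0.02, 0], [0, 0, -0.05, 0], [0, 0, -0.1, 0], [0, 0, -0.13, 0], [-0.05, 0, -0.13, 0], [-0.1, 0.0, -0.13, 0]]]' --gripper 0.72

```text
t: 13.5
tcp_pos: [0.5647, -0.0053, 0.2103]
orientation: [1.0, 0.03, 0.001, -0.0]
force: [-0.2, -0.2, 0.2]
opening: 0.724
grip_force: 0.0
```

```bash
python3 - <<'E'
from h import *
im=[]
for c,w in(('top',(50,28)),('side',(30,30))):
    p=shot(c); u0=proj(p,[.67,.04,.1])[0].astype(int)-w
    A=cv2.cvtColor(np.asarray(p['pixels']),cv2.COLOR_RGB2BGR)
    k=300//w[1]//2*1.6; im.append(cv2.resize(A[u0[1]:u0[1]+2*w[1],u0[0]:u0[0]+2*w[0]],None,fx=300/w[1]/1.2,fy=300/w[1]/1.2,interpolation=cv2.INTER_CUBIC))
    for o in outline_of('screw_bin',p)[:3]: print(c,o['conf'],o['box'])
im[0]=cv2.resize(im[0],(450,252)); im[1]=cv2.resize(im[1],(350,350))
im[0]=np.pad(im[0],((0,98),(0,0),(0,0)))
cv2.imwrite('pics/r6.png',np.hstack(im)); print(goto(.4527,.262,.24,0))
E
```

```text
side 0.65 [285.4, 188.9, 21.2, 15.8]
side 0.61 [338.5, 242.6, 64.0, 24.1]
(array([ -96.6, -273.6,  -29.8,    3.4]), 'tilt', array([ 0.002, -0.   , -1.   ]), 'j7', np.float64(-1.6))
```

View pics/r6.png

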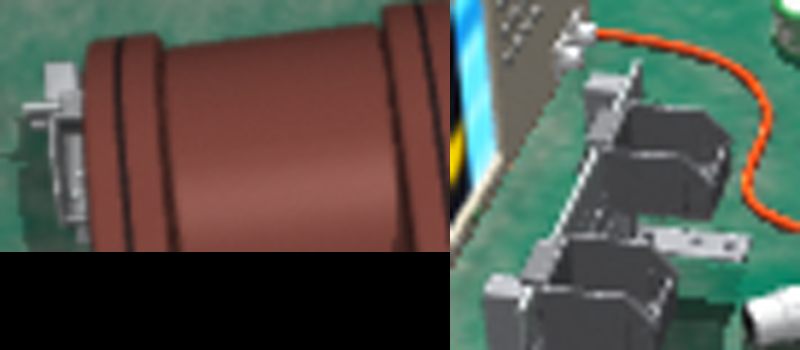

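```bash
cat > fitp.py <<'E'
from h import *
import sys
Z=dict(cooler=.038,amp_block=.014,base_plate=0)
def run(names,guessxy=(.45,.26),yaw=0):
    t,s=shot('top'),shot('side'); occ={'t':[],'s':[]}
    for n in names:
        V=[]
        for k,p in(('t',t),('s',s)):
            for o in outline_of(n,p):
                u=proj(p,[*guessxy,Z[n]])[0]; b=o['box']
                if np.hypot(b[0]+b[2]/2-u[0],b[1]+b[3]/2-u[1])<25: V.append((p,o['pixels'],occ[k])); print(n,k,round(o['conf'],2)); break
        q=None
        for vv in([V] if len(V)==1 else [V,V[:1],V[1:]]):
            r,c=fit(n,vv,[*guessxy,yaw],Z[n]); q=r if q is None else q
            print(n,np.round(r[:2]*1000,1),round(np.degrees(r[2]),1),round(c,3))
        for k,p in(('t',t),('s',s)): occ[k].append(sil(p,PARTS[n],q,Z[n]))
if __name__=='__main__': run(sys.argv[1:])
E
python3 fitp.py cooler amp_block base_plate
```

```text
cooler t 0.98
cooler s 0.85
cooler [458.4 262.1] 1.9 0.078
cooler [458.6 262.2] 1.8 0.041
cooler [457.1 261.8] 5.4 0.106
amp_block t 0.86
amp_block s 0.88
amp_block [459.4 261. ] -1.8 0.191
amp_block [459.3 260.4] -1.7 0.174
amp_block [459.  263.5] -1.7 0.171
base_plate t 0.64
base_plate s 0.87
base_plate [458.7 260.1] -0.1 0.339
base_plate [459.  260.4] 1.8 0.3
base_plate [458.1 255.4] -5.4 0.268
```

```bash
python3 - <<'E'
from h import *
print(goto(.4585,.2622,.05,np.radians(1.8)))
E
```

```text
(array([ -91.2, -273.3,  158.7,    1.6]), 'tilt', array([-0.,  0., -1.]), 'j7', np.float64(-1.6))
```

Request:
carry_out --targets '[[[-0.02, -0.055, 0, 0], [-0.04, -0.11, 0.02, 0.5], [-0.06, -0.165, 0.04, 1], [-0.08, -0.22, 0.05, 1.6], [-0.0905, -0.265, 0.06, 1.6], [-0.0912, -0.2733, 0.08, 1.6], [-0.0912, -0.2733, 0.12, 1.6], [-0.0912, -0.2733, 0.145, 1.6], [-0.0912, -0.2733, 0.155, 1.6], [-0.0912, -0.2733, 0.158, 1.6], [-0.0912, -0.2733, 0.158, 1.6]]]' --gripper 0.9

```text
t: 15.48
tcp_pos: [0.4588, 0.2624, 0.0516]
orientation: [1.0, 0.016, 0.001, -0.0]
force: [0.4, 0.1, -1.3]
opening: 0.901
grip_force: 0.0
```

```bash
python3 - <<'E'
from h import *
print(goto(.4585,.2622,.05,np.radians(1.8)))
E
```

```text
(array([-0.3,  0.2,  1.6, -0. ]), 'tilt', array([ 0.001,  0.001, -1.   ]), 'j7', np.float64(-2.25))
```

Request:
carry_out --targets '[[[0, 0, 0.001, 0], [0, 0, 0.001, 0], [0, 0, 0.001, 0], [0, 0, 0.001, 0], [0, 0, 0.001, 0], [0, 0, 0.001, 0]]]' --gripper 0.0 --force 40

```text
t: 16.23
tcp_pos: [0.4588, 0.2626, 0.0507]
orientation: [1.0, 0.016, 0.001, -0.0]
force: [-1.5, 0.1, 5.2]
opening: 0.554
grip_force: 42.2
```

Request:
carry_out --targets '[[[0, 0, -0.005, 0], [0, 0, -0.03, 0], [0, 0, -0.07, 0], [0, 0, -0.09, 0], [0, 0, -0.1, 0]]]'

```text
t: 16.85
tcp_pos: [0.4584, 0.2621, 0.151]
orientation: [1.0, 0.016, 0.001, -0.0]
force: [-0.7, 0.1, -2.1]
opening: 0.549
grip_force: 41.7
```

```bash
python3 - <<'E'
from h import *
print(goto(.4698,-.312,.15,np.radians(-5)))
E
```

```text
(array([ -6.6, 574.2,   0.7,   6.8]), 'tilt', array([ 0.001,  0.   , -1.   ]), 'j7', np.float64(-2.2))
```

Request:
carry_out --targets '[[[0, 0.03, 0, 0.5], [0, 0.08, 0, 1], [0, 0.14, 0, 2], [0, 0.2, 0, 3], [-0.002, 0.26, 0, 4], [-0.003, 0.32, 0, 5], [-0.004, 0.38, 0, 6], [-0.005, 0.44, 0, 6.8], [-0.006, 0.5, 0, 6.8], [-0.0066, 0.55, 0, 6.8], [-0.0066, 0.574, 0, 6.8], [-0.0066, 0.574, 0.01, 6.8]]]'

```text
t: 18.35
tcp_pos: [0.4689, -0.3141, 0.1392]
orientation: [0.999, -0.045, -0.0, 0.0]
force: [0.2, 0.7, -1.5]
opening: 0.549
grip_force: 41.7
```

```bash
python3 - <<'E'
from h import *
tp=read_state()['tcp_pos']; print(goto(.4698,-.312,.15,np.radians(-5)))
t,s=shot('top'),shot('side'); z=tp[2]-.0127+.0
for k,p in(('t',t),('s',s)):
    o=outline_of('cooler',p)
    if o: print(k,o[0]['conf'],o[0]['box'],np.round(fit('cooler',[(p,o[0]['pixels'],[])],[tp[0],tp[1],-.08],z)[0],4))
    A=cv2.cvtColor(np.asarray(p['pixels']),cv2.COLOR_RGB2BGR); u=proj(p,[*tp[:2],.06])[0].astype(int)
    cv2.imwrite(f'pics/c_{k}.png',cv2.resize(A[u[1]-35:u[1]+35,u[0]-40:u[0]+40],None,fx=5,fy=5,interpolation=cv2.INTER_CUBIC))
cv2.imwrite('pics/c1.png',np.hstack([cv2.imread('pics/c_t.png'),cv2.imread('pics/c_s.png')]))
E
```

```text
(array([  0.8,  -2.1, -10.8,  -0.2]), 'tilt', array([-0.001, -0.001, -1.   ]), 'j7', np.float64(-1.12))
t 0.57 [457.2, 223.7, 24.4, 39.1] [ 0.4693 -0.3128  0.0443]
s 0.78 [370.7, 128.1, 28.6, 18.5] [ 0.4691 -0.3073 -0.0998]
```

View pics/c1.png

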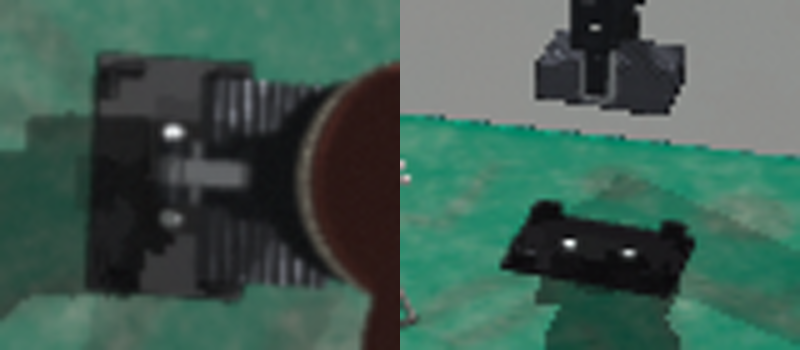

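Request:
carry_out --targets '[[[0.001, -0.0021, 0.03, 0], [0.001, -0.0021, 0.07, 0], [0.001, -0.0021, 0.09, 0], [0.001, -0.0021, 0.1, 0], [0.001, -0.0021, 0.1, 0]]]'

```text
t: 19.18
tcp_pos: [0.4709, -0.3092, 0.0398]
orientation: [0.999, -0.043, -0.0, -0.0]
force: [0.5, 0.1, -1.6]
opening: 0.55
grip_force: 41.7
```

```bash
python3 - <<'E'
from h import *
print(goto(.4698,-.312,.0187,np.radians(-5)))
E
```

```text
(array([-0.9,  2.9, 21.1,  0. ]), 'tilt', array([-0.,  0., -1.]), 'j7', np.float64(-1.11))
```

Request:
carry_out --targets '[[[-0.001, 0.0028, 0.002, 0], [-0.001, 0.0028, 0.006, 0], [-0.001, 0.0028, 0.011, 0], [-0.001, 0.0028, 0.016, 0], [-0.001, 0.0028, 0.02, 0], [-0.001, 0.0028, 0.021, 0], [-0.001, 0.0028, 0.021, 0]]]'

```text
t: 20.05
tcp_pos: [0.4696, -0.3125, 0.0188]
orientation: [0.999, -0.044, 0.0, -0.0]
force: [0.2, -0.4, -1.6]
opening: 0.553
grip_force: 41.9
```

Request:
carry_out --targets '[[[0, 0, 0.001, 0], [0, 0, 0.002, 0], [0, 0, 0.002, 0]]]'

```text
t: 20.42
tcp_pos: [0.4696, -0.3126, 0.0187]
orientation: [0.999, -0.044, 0.0, -0.0]
force: [-9.4, 6.6, 22.5]
opening: 0.549
grip_force: 44.6
```

Request:
carry_out --targets '[[[0, 0, -0.002, 0], [0, 0, -0.002, 0], [0, 0, -0.002, 0], [0, 0, -0.005, 0], [0, 0, -0.03, 0], [0, 0, -0.08, 0], [0, 0, -0.13, 0], [0, -0.06, -0.15, 0], [0, -0.12, -0.15, 0], [0, -0.18, -0.15, 0], [0, -0.24, -0.15, 0], [0, -0.3, -0.15, 0]]]' --gripper 0.9

```text
t: 21.92
tcp_pos: [0.4957, -0.0118, 0.1672]
orientation: [0.999, -0.044, 0.0, 0.0]
force: [0.6, -0.5, -0.2]
opening: 0.899
grip_force: 0.0
```

```bash
python3 - <<'E'
from h import *
import fitp
print(goto(.4595,.2615,.026,np.radians(-1.8)))
t,s=shot('top'),shot('side')
print([proj(p,[.47,-.312,.02])[0].round() for p in (t,s)])
im=[]
for k,p in(('t',t),('s',s)):
    for o in outline_of('cooler',p)[:1]: print(k,o['conf'],o['box'],fit('cooler',[(p,o['pixels'],[])],[.47,-.312,-.08],.006))
    A=cv2.cvtColor(np.asarray(p['pixels']),cv2.COLOR_RGB2BGR); u=proj(p,[.47,-.312,.02])[0].astype(int)
    im.append(cv2.resize(A[u[1]-25:u[1]+25,u[0]-30:u[0]+30],None,fx=6.5,fy=6.5,interpolation=cv2.INTER_CUBIC))
cv2.imwrite('pics/c2.png',np.hstack(im))
fitp.run(['amp_block','base_plate'])
E
```

```text
(array([ -60.1, -269.1,  141.2,   -3.2]), 'tilt', array([ 0.001, -0.   , -1.   ]), 'j7', np.float64(-1.73))
[array([452., 240.]), array([384., 170.])]
t 0.63 [443.8, 226.1, 20.2, 34.2] (array([ 0.46823162, -0.31564494, -0.10307277]), np.float64(0.04716439339554912))
amp_block t 0.85
amp_block [459.1 260. ] -0.7 0.035
base_plate t 0.82
base_plate s 0.82
base_plate [458.8 262.4] -0.6 0.393
base_plate [458.6 263. ] -0.2 0.259
base_plate [457.3 251.9] -8.9 0.38
```

View pics/c2.png

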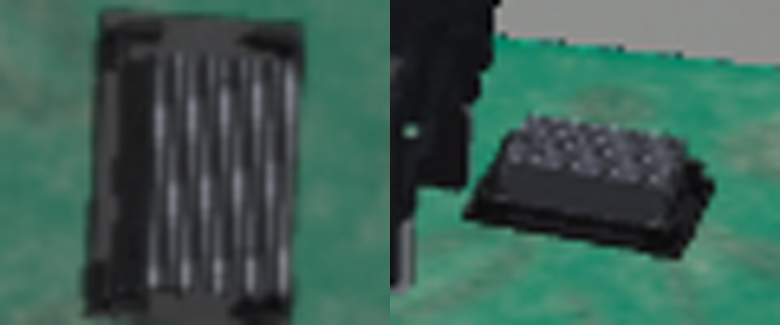

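```bash
python3 - <<'E'
from h import *
t,s=shot('top'),shot('side'); im=[]
for p in(t,s):
    A=cv2.cvtColor(np.asarray(p['pixels']),cv2.COLOR_RGB2BGR); u=proj(p,[.47,-.312,.02])[0].astype(int)-[25,22]
    a=cv2.resize(A[u[1]:u[1]+45,u[0]:u[0]+50],None,fx=8,fy=8,interpolation=cv2.INTER_CUBIC)
    def draw(q,X,col):
        for v in proj(p,T(q,X,0)): cv2.circle(a,tuple(((v-u+.5)*8).round().astype(int).tolist()),2,col,-1)
    q=[.47,-.3122,np.radians(-5.2)]
    X=np.array([[x,y,.032] for x in(-.042,.042) for y in(-.024,.024)]); draw(q,X,(0,0,255))
    X=np.array([[x,y,.006] for x in(-.042,.042) for y in(-.024,.024)]); draw(q,X,(255,0,255))
    X=np.array([[x,y,.017] for x in(-.057,.057) for y in(-.037,.037)]); draw(q,X,(0,255,255))
    im.append(a)
cv2.imwrite('pics/c3.png',np.hstack(im))
E
```

```text
(no output)
```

View pics/c3.png

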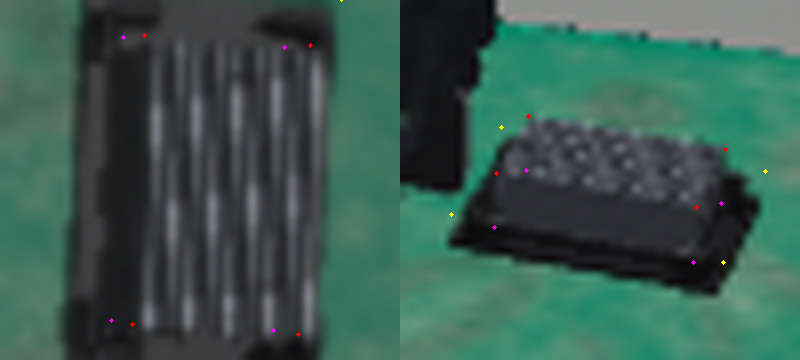

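```bash
python3 - <<'E'
from h import *
print(goto(.4696,-.312,.021,np.radians(-5.2)))
E
```

```text
(array([4.000e-01, 2.987e+02, 1.458e+02, 1.000e-01]), 'tilt', array([ 0.,  0., -1.]), 'j7', np.float64(-1.73))
```

Request:
carry_out --targets '[[[0, 0.06, 0, 0], [0, 0.12, 0, 0], [0, 0.18, 0, 0], [0, 0.24, 0, 0], [0, 0.29, 0.02, 0], [0.0004, 0.2987, 0.05, 0], [0.0004, 0.2987, 0.09, 0], [0.0004, 0.2987, 0.13, 0], [0.0004, 0.2987, 0.143, 0], [0.0004, 0.2987, 0.1455, 0], [0.0004, 0.2987, 0.1455, 0]]]'

```text
t: 23.9
tcp_pos: [0.4709, -0.3118, 0.0227]
orientation: [0.999, -0.044, 0.001, 0.0]
force: [-0.0, -0.5, 0.4]
opening: 0.895
grip_force: 0.0
```

Request:
carry_out --targets '[[[0, 0, 0, 0], [0, 0, 0, 0], [0, 0, 0, 0], [0, 0, 0, 0], [0, 0, 0, 0]]]' --gripper 0.0 --force 30

```text
t: 24.52
tcp_pos: [0.4708, -0.3117, 0.0226]
orientation: [0.999, -0.044, 0.001, 0.0]
force: [-1.5, 0.3, 6.9]
opening: 0.55
grip_force: 31.0
```

Request:
carry_out --targets '[[[0, -0.002, -0.001, 0], [0, -0.004, -0.001, 0], [0, -0.004, -0.001, 0]]]'

```text
t: 24.9
tcp_pos: [0.4706, -0.3073, 0.0226]
orientation: [0.999, -0.044, 0.0, 0.0]
force: [-1.0, 1.2, 2.5]
opening: 0.553
grip_force: 31.8
```

Request:
carry_out --targets '[[[0, 0.003, 0, 0], [0, 0.006, 0, 0], [0, 0.006, 0, 0], [0, 0.006, 0, 0]]]'

```text
t: 25.4
tcp_pos: [0.4705, -0.3127, 0.0226]
orientation: [0.999, -0.043, 0.0, -0.0]
force: [0.2, 3.1, 5.6]
opening: 0.552
grip_force: 32.0
```

Request:
carry_out --targets '[[[0.0005, -0.0015, 0, 0], [0.001, -0.0035, 0, 0], [0.001, -0.0035, 0.001, 0], [0.001, -0.0035, 0.002, 0], [0.001, -0.0035, 0.002, 0]]]'

```text
t: 26.02
tcp_pos: [0.4711, -0.3109, 0.0225]
orientation: [0.999, -0.044, 0.0, 0.0]
force: [-10.2, 2.0, 27.4]
opening: 0.559
grip_force: 34.6
```

Request:
carry_out --targets '[[[0, 0, -0.001, 0], [0, 0, -0.002, 0], [0, 0, -0.002, 0], [0, 0, -0.005, 0], [0, 0, -0.03, 0], [0, 0, -0.08, 0], [0, 0, -0.13, 0], [0, -0.06, -0.15, 0], [0, -0.12, -0.15, 0], [0, -0.18, -0.15, 0], [0, -0.24, -0.15, 0], [0, -0.3, -0.15, 0]]]' --gripper 0.9

```text
t: 27.52
tcp_pos: [0.4973, -0.0091, 0.1707]
orientation: [0.999, -0.044, 0.0, -0.0]
force: [1.5, 0.2, 0.6]
opening: 0.903
grip_force: 0.0
```

```bash
python3 - <<'E'
from h import *
print(goto(.4592,.2605,.026,np.radians(-.9)))
t,s=shot('top'),shot('side')
for k,p in(('t',t),('s',s)):
    for o in outline_of('cooler',p)[:1]: print(k,o['conf'],o['box'],fit('cooler',[(p,o['pixels'],[])],[.47,-.312,-.08],.006))
E
```

```text
(array([ -61.6, -265.2,  144.6,   -4.1]), 'tilt', array([ 0.001, -0.   , -1.   ]), 'j7', np.float64(-1.74))
t 0.66 [442.9, 225.7, 23.1, 34.8] (array([ 0.46907637, -0.31332614, -0.1070949 ]), np.float64(0.06796116504854366))
s 0.72 [369.9, 161.2, 29.2, 15.8] (array([ 0.47127201, -0.31527168, -0.02416058]), np.float64(0.11102197978501527))
```

Request:
carry_out --targets '[[[-0.012, -0.055, 0, 0], [-0.025, -0.11, 0.02, -1], [-0.04, -0.165, 0.04, -2], [-0.052, -0.22, 0.05, -3], [-0.06, -0.257, 0.06, -4], [-0.0616, -0.2652, 0.08, -4], [-0.0616, -0.2652, 0.11, -4], [-0.0616, -0.2652, 0.132, -4], [-0.0616, -0.2652, 0.14, -4], [-0.0616, -0.2652, 0.1435, -4], [-0.0616, -0.2652, 0.1435, -4]]]'

```text
t: 29.1
tcp_pos: [0.4597, 0.2583, 0.0274]
orientation: [1.0, -0.009, 0.0, -0.0]
force: [0.4, 0.6, -0.3]
opening: 0.899
grip_force: 0.0
```

Request:
carry_out --targets '[[[0, 0, 0, 0], [0, 0, 0, 0], [0, 0, 0, 0], [0, 0, 0, 0], [0, 0, 0, 0]]]' --gripper 0.0 --force 45

```text
t: 29.72
tcp_pos: [0.4598, 0.2594, 0.0281]
orientation: [1.0, -0.009, 0.001, -0.001]
force: [-0.3, 0.5, 5.8]
opening: 0.596
grip_force: 47.2
```

Request:
carry_out --targets '[[[0, 0, -0.003, 0], [0, 0, -0.02, 0], [0, 0, -0.06, 0], [0, 0, -0.09, 0], [0, 0, -0.1, 0], [0, 0, -0.1, 0]]]'

```text
t: 30.48
tcp_pos: [0.4592, 0.2585, 0.1272]
orientation: [1.0, -0.009, 0.0, -0.0]
force: [-0.3, 0.4, -2.9]
opening: 0.598
grip_force: 48.0
```

```bash
python3 - <<'E'
from h import *
print(goto(.4691,-.107,.12,np.radians(-4.3)))
E
```

```text
(array([ 16.3, 365.3,   7.1,   3.3]), 'tilt', array([ 0.001,  0.   , -1.   ]), 'j7', np.float64(-2.24))
```

Request:
carry_out --targets '[[[0.001, 0.03, 0, 0.5], [0.003, 0.085, 0, 1], [0.006, 0.145, 0, 2], [0.009, 0.205, 0, 3], [0.012, 0.265, 0, 3.3], [0.014, 0.32, 0, 3.3], [0.0163, 0.355, 0, 3.3], [0.0163, 0.3653, 0, 3.3], [0.0163, 0.3653, 0.04, 3.3], [0.0163, 0.3653, 0.06, 3.3], [0.0163, 0.3653, 0.06, 3.3], [0.0163, 0.3653, 0.06, 3.3]]]'

```text
t: 31.98
tcp_pos: [0.4693, -0.1065, 0.0672]
orientation: [0.999, -0.037, 0.0, -0.0]
force: [0.1, -0.0, -2.2]
opening: 0.593
grip_force: 47.9
```

```bash
python3 - <<'E'
from h import *
tp=read_state()['tcp_pos']; print(tp,goto(.4691,-.107,.07,np.radians(-4.3)))
t,s=shot('top'),shot('side'); z=tp[2]-.0135
for k,p in(('t',t),('s',s)):
    o=outline_of('amp_block',p)
    if o: print(k,o[0]['conf'],o[0]['box'],np.round(fit('amp_block',[(p,o[0]['pixels'],[])],[tp[0],tp[1],-.075],z)[0],4))
    A=cv2.cvtColor(np.asarray(p['pixels']),cv2.COLOR_RGB2BGR); u=proj(p,[*tp[:2],.05])[0].astype(int)
    cv2.imwrite(f'pics/c_{k}.png',cv2.resize(A[u[1]-35:u[1]+35,u[0]-40:u[0]+40],None,fx=5,fy=5,interpolation=cv2.INTER_CUBIC))
cv2.imwrite('pics/a1.png',np.hstack([cv2.imread('pics/c_t.png'),cv2.imread('pics/c_s.png')]))
E
```

```text
[ 0.46931626 -0.10647731  0.06721523] (array([-0.2,  0.5, -2.8,  0. ]), 'tilt', array([ 0.,  0., -1.]), 'j7', np.float64(-1.51))
s 0.63 [355.8, 183.8, 40.5, 17.7] [ 0.4694 -0.1076 -0.0636]
```

View pics/a1.png

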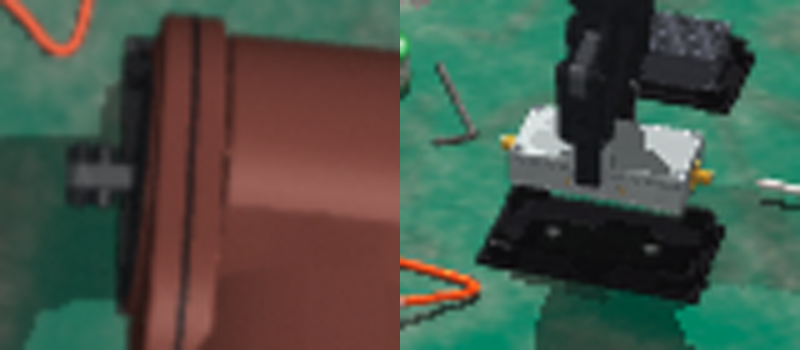

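Request:
carry_out --targets '[[[-0.0002, 0.0005, 0.015, 0], [-0.0002, 0.0005, 0.03, 0], [-0.0002, 0.0005, 0.037, 0], [-0.0002, 0.0005, 0.042, 0], [-0.0002, 0.0005, 0.046, 0], [-0.0002, 0.0005, 0.048, 0], [-0.0002, 0.0005, 0.048, 0]]]'

```text
t: 33.05
tcp_pos: [0.4688, -0.1075, 0.02]
orientation: [0.999, -0.038, -0.0, -0.0]
force: [-8.0, 2.0, 15.2]
opening: 0.592
grip_force: 50.1
```

Request:
carry_out --targets '[[[0, -0.0015, -0.001, 0], [0, -0.003, -0.001, 0], [0, -0.003, -0.001, 0]]]'

```text
t: 33.42
tcp_pos: [0.4694, -0.1046, 0.0201]
orientation: [0.999, -0.038, 0.0, 0.0]
force: [0.1, -0.9, 3.2]
opening: 0.594
grip_force: 48.5
```

Request:
carry_out --targets '[[[0, 0.003, 0, 0], [0, 0.006, 0, 0], [0, 0.006, 0, 0]]]'

```text
t: 33.8
tcp_pos: [0.4691, -0.1092, 0.0201]
orientation: [0.999, -0.037, 0.0, -0.001]
force: [0.5, 6.5, 5.5]
opening: 0.595
grip_force: 48.8
```

Request:
carry_out --targets '[[[0, -0.002, 0, 0], [0, -0.0043, 0, 0], [0, -0.0043, 0.001, 0], [0, -0.0043, 0.001, 0]]]'

```text
t: 34.3
tcp_pos: [0.4692, -0.1073, 0.02]
orientation: [0.999, -0.038, 0.0, 0.0]
force: [-5.4, -3.1, 18.6]
opening: 0.594
grip_force: 50.4
```

Request:
carry_out --targets '[[[0, 0, -0.001, 0], [0, 0, -0.002, 0], [0, 0, -0.002, 0], [0, 0, -0.005, 0], [0, 0, -0.03, 0], [0, 0, -0.08, 0], [0, 0, -0.13, 0], [0, 0.06, -0.14, 0], [0, 0.12, -0.14, 0], [0, 0.12, -0.14, 0]]]' --gripper 0.95

```text
t: 35.55
tcp_pos: [0.4585, -0.2308, 0.1592]
orientation: [0.999, -0.041, 0.0, 0.001]
force: [0.6, 0.3, 0.2]
opening: 0.947
grip_force: 0.0
```

```bash
python3 - <<'E'
from h import *
import fitp
t,s=shot('top'),shot('side')
for n,q,z in(('cooler',[.47,-.312,-.08],.006),('amp_block',[.469,-.108,-.08],.006),('base_plate',[.459,.26,0],0)):
  for k,p in(('t',t),('s',s)):
    for o in outline_of(n,p)[:1]: 
        r,c=fit(n,[(p,o['pixels'],[])],q,z); print(n,k,round(o['conf'],2),np.round(r[:2]*1000,1),round(np.degrees(r[2]),1),round(c,3))
print(goto(.459,.26,.011,0))
E
```

```text
cooler s 0.89 [ 472.1 -316.6] 1.4 0.129
amp_block t 0.86 [ 468.7 -110.2] -4.8 0.054
amp_block s 0.98 [ 468.5 -109. ] -4.0 0.098
base_plate t 0.68 [458.7 260.4] -0.3 0.027
(array([ -36.6, -483.4,  147.9,   -4.2]), 'tilt', array([-0.,  0., -1.]), 'j7', np.float64(-1.26))
```

Request:
carry_out --targets '[[[-0.003, -0.06, 0, 0], [-0.007, -0.12, 0, -1], [-0.012, -0.18, 0, -2], [-0.017, -0.24, 0, -3], [-0.022, -0.3, 0.0, -4], [-0.027, -0.36, 0, -4.4], [-0.032, -0.42, 0.03, -4.4], [-0.036, -0.47, 0.06, -4.4], [-0.0368, -0.4838, 0.1, -4.4], [-0.0368, -0.4838, 0.12, -4.4], [-0.0368, -0.4838, 0.12, -4.4], [-0.0368, -0.4838, 0.12, -4.4]]]' --gripper 1.0

```text
t: 37.45
tcp_pos: [0.4599, 0.2596, 0.0398]
orientation: [1.0, 0.001, 0.001, -0.0]
force: [-0.3, 0.2, 0.1]
opening: 1.0
grip_force: 0.0
```

```bash
python3 - <<'E'
from h import *
print(goto(.4587,.2604,.011,np.radians(-.3)))
E
```

```text
(array([-1.3, -0.7, 28.8,  0.4]), 'tilt', array([ 0.001,  0.001, -1.   ]), 'j7', np.float64(-2.27))
```

Request:
carry_out --targets '[[[-0.0013, -0.0007, 0.012, 0.4], [-0.0013, -0.0007, 0.022, 0.4], [-0.0013, -0.0007, 0.027, 0.4], [-0.0013, -0.0007, 0.0285, 0.4], [-0.0013, -0.0007, 0.0285, 0.4]]]'

```text
t: 38.08
tcp_pos: [0.4582, 0.2601, 0.0103]
orientation: [1.0, -0.003, -0.0, -0.0]
force: [-0.5, -0.3, 0.0]
opening: 0.996
grip_force: 0.0
```

Request:
carry_out --targets '[[[0, 0, 0, 0], [0, 0, 0, 0], [0, 0, 0, 0], [0, 0, 0, 0], [0, 0, 0, 0]]]' --gripper 0.0 --force 50

```text
t: 38.7
tcp_pos: [0.4585, 0.2605, 0.0112]
orientation: [1.0, -0.003, 0.0, -0.0]
force: [-1.8, 0.1, 6.0]
opening: 0.632
grip_force: 52.6
```

Request:
carry_out --targets '[[[0, 0, -0.003, 0], [0, 0, -0.02, 0], [0, 0, -0.05, 0], [0, 0, -0.07, 0], [0, 0, -0.07, 0], [0, 0, -0.07, 0]]]'

```text
t: 39.45
tcp_pos: [0.4579, 0.2598, 0.08]
orientation: [1.0, -0.003, -0.0, 0.0]
force: [1.0, -0.4, -2.7]
opening: 0.635
grip_force: 53.4
```

```bash
python3 - <<'E'
from h import *
print(goto(.4366,.0905,.07,np.radians(13.5)))
E
```

```text
(array([-20.4, 169.4,  10. , -13.8]), 'tilt', array([-0., -0., -1.]), 'j7', np.float64(-2.26))
```

Request:
carry_out --targets '[[[-0.003, 0.03, 0, -3], [-0.009, 0.075, 0, -7], [-0.015, 0.12, 0, -11], [-0.019, 0.155, 0, -13.8], [-0.0204, 0.1694, 0, -13.8], [-0.0204, 0.1694, 0.01, -13.8], [-0.0204, 0.1694, 0.02, -13.8], [-0.0204, 0.1694, 0.02, -13.8], [-0.0204, 0.1694, 0.02, -13.8]]]'

```text
t: 40.58
tcp_pos: [0.4369, 0.0916, 0.0602]
orientation: [0.993, 0.118, -0.0, -0.0]
force: [-0.6, -1.0, -2.9]
opening: 0.636
grip_force: 53.5
```

```bash
python3 - <<'E'
from h import *
tp=read_state()['tcp_pos']; print(tp,goto(.4366,.0905,.0172,np.radians(13.5)))
t,s=shot('top'),shot('side'); z=tp[2]-.0112
for k,p in(('t',t),('s',s)):
    o=outline_of('base_plate',p)
    if o: print(k,o[0]['conf'],o[0]['box'],np.round(fit('base_plate',[(p,o[0]['pixels'],[])],[tp[0],tp[1],.235],z)[0],4))
    A=cv2.cvtColor(np.asarray(p['pixels']),cv2.COLOR_RGB2BGR); u=proj(p,[*tp[:2],.04])[0].astype(int)
    cv2.imwrite(f'pics/c_{k}.png',cv2.resize(A[u[1]-45:u[1]+45,u[0]-40:u[0]+40],None,fx=5,fy=5,interpolation=cv2.INTER_CUBIC))
cv2.imwrite('pics/b1.png',np.hstack([cv2.imread('pics/c_t.png'),cv2.imread('pics/c_s.png')]))
E
```

```text
[0.43686334 0.09156937 0.06016001] (array([-0.5,  1. , 43. ,  0.1]), 'tilt', array([-0.,  0., -1.]), 'j7', np.float64(-1.68))
t 0.53 [271.2, 228.7, 27.5, 59.6] [0.4432 0.0637 0.275 ]
s 0.7 [345.6, 228.3, 53.3, 20.8] [0.4371 0.0914 0.2296]
```

View pics/b1.png

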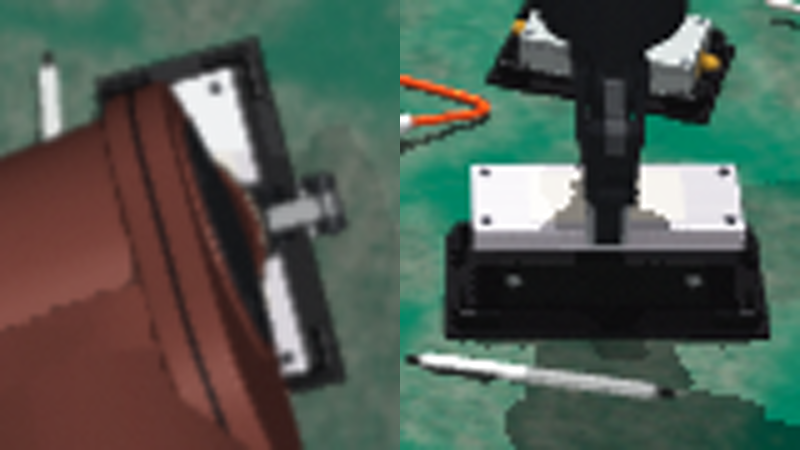

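Side fit puts the plate where the TCP is (437, 91, 13.2°), over the nest. Lower.

Request:
carry_out --targets '[[[-0.0005, 0.001, 0.015, 0], [-0.0005, 0.001, 0.027, 0], [-0.0005, 0.001, 0.033, 0], [-0.0005, 0.001, 0.037, 0], [-0.0005, 0.001, 0.041, 0], [-0.0005, 0.001, 0.043, 0], [-0.0005, 0.001, 0.0435, 0]]]'

```text
t: 41.65
tcp_pos: [0.4367, 0.0898, 0.0171]
orientation: [0.993, 0.117, 0.0, -0.0]
force: [-4.0, -0.4, 7.2]
opening: 0.638
grip_force: 54.4
```

Seated height with light contact; probe sideways as before.

Request:
carry_out --targets '[[[0, -0.0015, -0.001, 0], [0, -0.003, -0.001, 0], [0, -0.003, -0.001, 0]]]'

```text
t: 42.02
tcp_pos: [0.436, 0.0928, 0.0179]
orientation: [0.993, 0.118, 0.0, -0.0]
force: [0.5, 0.3, -2.2]
opening: 0.637
grip_force: 53.5
```

Request:
carry_out --targets '[[[0, 0.003, 0, 0], [0, 0.006, 0, 0], [0, 0.006, 0, 0]]]'

```text
t: 42.4
tcp_pos: [0.4368, 0.089, 0.0178]
orientation: [0.993, 0.118, -0.0, -0.002]
force: [-3.4, 11.4, -1.9]
opening: 0.635
grip_force: 53.7
```

Request:
carry_out --targets '[[[0, -0.0025, 0, 0], [0, -0.005, 0, 0], [0, -0.005, 0.001, 0], [0, -0.005, 0.002, 0], [0, -0.005, 0.002, 0]]]'

```text
t: 43.02
tcp_pos: [0.4363, 0.0916, 0.017]
orientation: [0.993, 0.117, -0.0, 0.0]
force: [-8.0, -0.5, 19.3]
opening: 0.641
grip_force: 56.2
```

Request:
carry_out --targets '[[[0, 0, -0.001, 0], [0, 0, -0.002, 0], [0, 0, -0.002, 0], [0, 0, -0.005, 0], [0, 0, -0.03, 0], [0, 0, -0.08, 0], [0, 0, -0.13, 0], [0, -0.06, -0.18, 0], [0, -0.12, -0.23, 0], [0, -0.18, -0.25, 0], [0, -0.24, -0.25, 0], [0, -0.24, -0.25, 0]]]' --gripper 1.0

```text
t: 44.52
tcp_pos: [0.3785, 0.3286, 0.2669]
orientation: [0.993, 0.12, 0.0, -0.001]
force: [-0.1, 0.4, -0.3]
opening: 0.999
grip_force: 0.0
```

```bash
python3 - <<'E'
from h import *
t,s=shot('top','topF.png'),shot('side','sideF.png')
for n,q,z in(('cooler',[.47,-.312,-.08],.006),('amp_block',[.469,-.108,-.08],.006),('base_plate',[.437,.091,.235],.006)):
  for k,p in(('t',t),('s',s)):
    for o in outline_of(n,p)[:1]: 
        r,c=fit(n,[(p,o['pixels'],[])],q,z); print(n,k,round(o['conf'],2),np.round(r[:2]*1000,1),round(np.degrees(r[2]),1),round(c,3))
a=cv2.imread('pics/topF.png')[115:295,240:480]; b=cv2.imread('pics/sideF.png')[150:290,260:420]
cv2.imwrite('pics/F.png',np.hstack([cv2.resize(a,(440,330),interpolation=cv2.INTER_CUBIC),cv2.resize(b,(360,315),interpolation=cv2.INTER_CUBIC)[:330] if 0 else np.pad(cv2.resize(b,(360,315),interpolation=cv2.INTER_CUBIC),((0,15),(0,0),(0,0)))]))
E
```

```text
cooler t 0.57 [ 469.1 -313.6] -5.8 0.052
amp_block t 0.95 [ 468.7 -109.9] -5.0 0.088
amp_block s 0.85 [ 507.3 -113.7] -18.9 0.527
base_plate t 0.91 [436.3  88.7] 13.7 0.034
base_plate s 0.75 [437.3  88. ] 12.4 0.159
```

View pics/F.png

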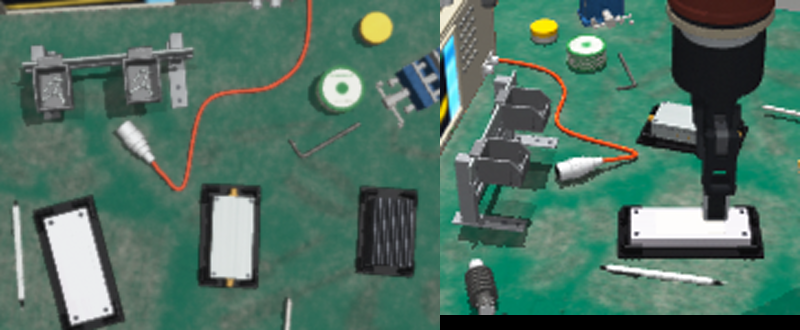

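```bash
python3 -c "
from station import ticket
print(ticket.sign_off())"
```

```text
the job is handed in; nothing more can be done
None
```

I handed the job in at about 45 s. In the last pictures the screw bin hangs level on the rail, and the cooler, amplifier block and base plate lie within about 2 mm of centre in their nests, but the judge's verdict was not shown to me.

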